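# Press the tight base plug out of a gourd jar

## Task

The small gourd jar clamped in the knock-out stand has its wooden base plug fitted too tight. Take the ejector rod (yellow wooden handle, brass collar) from the tool block, feel it into the jar's mouth, and press the plug out through the foot gently and steadily, without ever forcing the rod against the jar or the plug, so that it drops into the catch space underneath. Then put the rod back fully home in the tool block and leave everything else on the table where it is.

Things in the scene. Friction and masses are not known exactly. Their poses are not given: they have to be found in the camera images.
- rod: Ejector rod: steel shank 14.5 mm diameter, 70 mm long, flat tip, edge broken 0.6 mm; above it a brass collar 26 mm diameter, 10 mm high; then a yellow wooden handle, plain 25 mm cylinder, from 80 mm above the tip to its domed top at 148 mm. 0.13-0.2 kg, loose. Origin: centre of the tip; z up the rod. Starts upright in a tool-block hole, collar resting on the block.
- rod_grip (a point): Point on the rod's axis at mid handle, 108 mm above the tip.
- jar: Gourd jar, 66 mm high, 66 mm wide, held fast: dark foot ring 39 mm wide; dark mouth collar 30 mm wide, 10 mm high, top at 66 mm, with a plain 16 mm bore (rod plus 0.75 mm all round, no lead-in). It grew crooked: the bore's centre lies up to 2.8 mm either way off the jar's axis along x and along y, not told. Hollow between mouth and plug. Origin: centre of the foot ring's underside; z up.
- plug: The jar's base plug: wooden disc 32 mm diameter, 15 mm thick, about 14 g. Origin: centre of its underside, 2 to 7 mm above the foot ring's underside at the start. The foot ring grips it by friction: about 7 to 18 N while it slides (easing off when the rod stops), until its top is 3 mm above the foot ring's underside; then it drops freely.
- stand: Knock-out stand, light wood, fixed: 90 x 130 mm (x, y); the jar's foot stands 44 mm above the table over a 34.5 mm hole, between two jaws at its +y and -y that end 20 mm below the mouth. Below is a catch space 30 mm high, 74 mm wide, open to the stand's -x and +x, with 5 mm lips. Origin: centre of the underside.
- catch_floor (a point): Centre of the catch space's floor, right under the jar's axis, 8 mm above the table.
- rack: Tool block, brown wood, fixed: 64 x 150 mm (x, y), 78 mm high, with two upright 18 mm holes, 74 mm deep, 90 mm apart along its y. Origin: centre of the underside.
- rack_hole0 (a point): Centre of the mouth of the tool-block hole at its -y end, 78 mm above the table. The rod may start in either hole, the scraper is in the other.
- rack_hole1 (a point): Centre of the mouth of the tool-block hole at its +y end, 78 mm above the table.
- scraper: Bystander: a similar tool with a black handle and steel collar, standing in the tool block's other hole; same heights and widths as the rod, its top 156 mm above the table. Origin: centre of its lower tip.
- spare_plug: Bystander: a spare plug, disc 32 mm diameter, 15 mm thick, lying loose on the cloth. Origin: centre of its underside.
- gourd_a: Bystander: pale two-bellied gourd, 130 mm tall, 87 mm wide, standing loose. Origin: centre of its underside.
- gourd_b: Bystander: brown two-bellied gourd, 110 mm tall, 74 mm wide, standing loose. Origin: centre of its underside.
- bamboo: Bystander: bamboo strip 55 x 230 x 7 mm, long along its y, lying loose. Origin: centre of its underside.
- phone: Bystander: black phone 74 x 152 x 8 mm, long along its y. Origin: centre of its underside.
- blue_box: Bystander: blue box 70 x 130 x 36 mm, long along its y. Origin: centre of its underside.
Things that resemble listed ones, but are neither listed nor needed, are in the scene too. Leave any blue look-alike of the rack alone.

How it is judged:
On the way, in this order (a step that is already met when the one before it is completed fails the run):
1. the rod's tip is in the jar's mouth (z of rod in the frame of jar below 0.062 m and horizontal distance between rod and jar below 0.008 m), for 0.1 s.
2. the plug has dropped clear of the jar while the rod is down inside it (z of plug in the frame of jar below -0.018 m and z of rod in the frame of jar below 0.025 m and horizontal distance between rod and jar below 0.01 m), for 0.1 s.
At the end, for the whole second after the job is handed in: The plug lies at rest on the floor of the catch space (within 30 mm of its centre, less than 12 mm above it); the rod stands upright and still in a tool-block hole (within 6 mm and 0.06 rad) with its collar down on the block (within 4 mm); nothing else has been moved (horizontal distance between plug and catch_floor below 0.03 m and height (world z) of plug below 0.02 m and linear speed of each of plug, rod below 0.02 m/s and (horizontal distance between rod and rack_hole0 below 0.006 m or horizontal distance between rod and rack_hole1 below 0.006 m) and height (world z) of rod below 0.012 m and angle between rod's own z axis and vertical below 0.06 rad); the robot touches nothing.
It fails at once if the rod is forced against the jar with more than 25 N (contact force between rod and jar above 25 N).
It fails at once if the rod presses the plug with more than 25 N (contact force between rod and plug above 25 N).
It fails at once if something else on the table is shifted by more than 20 mm (distance of any of scraper, spare_plug, gourd_a, gourd_b, bamboo, phone, blue_box from where it was at the start of the episode above 0.02 m).
It also fails if it takes over 72 s, if anything falls off the work surface, if the arm or the gripper's body presses on something with over 40 N, if the wrist force passes 120 N, or if a joint passes its speed limit or range.

## Robot

A 7-joint arm with a two-finger parallel gripper is mounted at the origin on the work surface. World frame = base frame: x ahead of the robot, y to its left, z up, the work surface at z = 0. Lengths are in m, angles in rad, forces in N, time in s.
With the tool pointing down it reaches from about 0.425 to 0.875 m from the base axis. Payload 4.7 kg.
Tool frame: the origin (TCP) lies midway between the tips of the shut fingers; the grasp point (between the pads) lies ctrl.grasp_offset behind it (ctrl.grasp_offset is the distance from the TCP to the grasp point, in m); z points along the fingers, y is the line along which they close (so a half turn about z gives the same grasp; the last joint's range is limited). The gripper opens to 87 mm and grips with 3 to 60 N. Pads are 19 mm wide; open, the fingers measure 117 mm over their backs; the gripper's body (75 mm by 190 mm) begins 51 mm behind the grasp point.
Start: joints at [-1.173, 0.321, -0.07, 1.45, 0.023, 1.371, -0.057], TCP at [0.243, 0.603, 0.186] pointing down, gripper open.
Joint ranges: [-2.86, 2.86], [-0.3, 2.09], [-1.38, 1.24], [0.06, 2.45], [-1.56, 4.7], [0.09, 2.05], [-2.69, 2.69]. Speed limits (rad/s): [2.57, 2.57, 3.14, 3.14, 3.14, 3.14, 3.14].

## Interface

Orientations are given as a rotation vector (axis times angle).
In Python, from bench import ctrl gives the robot as it stands. The module is installed in compiled form; this text tells all that it offers.
- The arm moves only by the tool jog_arm, never from a script. Its argument "moves" is one flat list of numbers, 7 for each row, row after row: the shift along the tool's x, y, z in units of 30 cm (1.0 is 30 cm), then the turn, a rotation vector about the tool's x, y, z in units of 60 degrees (1.0 is 60 degrees), then the gripper's target within -1 to 1 (fully open at 1, half-way at 0, shut at -1). In form: [x, y, z, wx, wy, wz, fingers, x, y, z, wx, wy, wz, fingers, ...]. A call has exactly 8 rows; each row is the pose to reach, as a shift and turn from the pose commanded when the call began, along the tool's axes at that moment; what a row does not reach only later rows make up. A row lasts 1/8 s, in which the tool goes at most 62.5 mm and 10.7 degrees, less where a joint would pass 70% of its speed; a pose out of reach is approached as far as the arm can. A call with a number of a shift or a turn outside -1 to 1 is refused whole. A call with a gripper value outside its range is refused whole. The fingers move at their own pace and stop on an object; "newtons" is the grip in N (left out, the last holds). Time passes only in rows, so rows that repeat a pose let the fingers close, or fill a call up. It gives the time, the measured TCP pose, the force, the opening and the grip force at its end, in the units of the state.
- ctrl.get_state(): the state, without advancing time (a new reading comes with each control period).
- ctrl.get_image(name): name is "scene" or "side" or "wrist"; returns a dict with "pixels" (384x512x3 uint8, red, green, blue), "fx", "fy", "cx", "cy" (pixels), "xyz" and "rotation" of the camera in the world; the wrist camera has in their place "tool_from_camera" (4x4, takes a point from camera to tool coordinates, whose origin is the TCP and whose axes are the flange's). Camera axes: x right, y up, looking along -z (the intrinsics and any distortion apply to the point x, -y, -z); pixel columns grow to the right and rows downward; lengths in m; the calibration is good to about 2 mm. A picture is of the moment at which its call begins: read the wrist's pose just before it. There is no depth.
- ctrl.close_job(): hands the job in; it is judged then, once.
The state is a dict: "time": time; "joint_positions": joint angles; "qd": joint speeds; "joint_torque": joint torques, N m; "position": TCP position; "tool_rot": TCP orientation; "ft_force": force on the tool from outside, world axes, zero at the start; "torque": the same for the moment, N m; "grip_width": opening from 0.0 (shut) to 1.0 (fully open); "grip_force": force on a finger pad.
Only numpy, scipy, OpenCV 4.12 (cv2) and the standard library are available. Lean on these libraries where they do the work, as an engineer would, in place of code of your own. Each camera call takes 0.05 s, during which the arm holds its last target. There are 200 camera calls.

## Working session

There is one attempt and no reset: what is moved stays moved. The work goes in short steps, Python scripts to look and compute and a tool call to move; the robot and the scene stay as the last step left them, time stands still between calls to the robot, and variables do not carry over. Pictures are saved under pics/ and viewed, at most 10 in all, crops included, and the job is handed in when it is done.

Besides the shell and the picture viewer there is one more tool, called as name(argument=value, ...) on one line, values as JSON. jog_arm: Moves the arm, as the interface text tells. Its arguments: {"type":"object","properties":{"moves":{"type":"array"},"newtons":{"type":"number"}},"required":["moves"]}

```bash
mkdir -p pics
cat > h.py <<'E'
import numpy as np, cv2
from scipy.spatial.transform import Rotation as R
from bench import ctrl
def grab(n):
    s=ctrl.get_state(); d=ctrl.get_image(n)
    if n=="wrist":
        T=np.eye(4); T[:3,:3]=R.from_rotvec(s["tool_rot"]).as_matrix(); T[:3,3]=s["position"]
        M=T@np.array(d["tool_from_camera"]); d["xyz"]=M[:3,3]; d["R"]=M[:3,:3]
    else:
        r=np.array(d["rotation"]); d["R"]=r if r.shape==(3,3) else R.from_rotvec(r).as_matrix()
    return d
def ray(d,u,v):
    p=d["R"]@np.array([(u-d["cx"])/d["fx"],-(v-d["cy"])/d["fy"],-1]); return np.array(d["xyz"]),p
def onz(d,u,v,z):
    o,p=ray(d,u,v); return o+p*(z-o[2])/p[2]
def proj(d,P):
    q=d["R"].T@(np.array(P)-d["xyz"]); return d["cx"]+d["fx"]*q[0]/-q[2], d["cy"]-d["fy"]*q[1]/-q[2]
def save(d,n): cv2.imwrite(n,cv2.cvtColor(d["pixels"],cv2.COLOR_RGB2BGR))
E
python3 - <<'E'
from h import *
import pickle
print(ctrl.grasp_offset, ctrl.get_state())
D={}
for n in("scene","side","wrist"):
    d=grab(n);D[n]=d; print(n,{k:v for k,v in d.items() if k!="pixels"})
pickle.dump(D,open("d0.pkl","wb"))
a=np.hstack([D["scene"]["pixels"],D["side"]["pixels"]])
cv2.imwrite("pics/a.png",cv2.cvtColor(D["scene"]["pixels"],cv2.COLOR_RGB2BGR)); cv2.imwrite("pics/b.png",cv2.cvtColor(D["side"]["pixels"],cv2.COLOR_RGB2BGR))
E
```

```text
0.0187 {'time': 0.0, 'joint_positions': array([-1.17290284,  0.32180059, -0.07011983,  1.45171462,  0.02259149,
        1.370792  , -0.05690401]), 'qd': array([ 4.73646720e-04,  8.89301465e-04, -3.79188782e-04,  1.78025814e-04,
        4.51328287e-05, -4.50052566e-05,  3.72372321e-04]), 'joint_torque': array([-9.12728847e-04, -4.91280699e+01, -4.04431326e-01, -3.12529743e+01,
       -6.41001854e-02,  4.35573875e-02,  1.97236700e-04]), 'position': array([0.24317244, 0.60210687, 0.18485652]), 'tool_rot': array([-5.99022089e-01, -3.08366051e+00,  2.99276891e-03]), 'ft_force': array([-0.30755366, -0.45264493, -0.08561354]), 'torque': array([-0.02274505,  0.02790628,  0.00340857]), 'grip_force': 0.0, 'grip_width': 1.0003096625957288}
scene {'fx': 422.3571647049717, 'fy': 422.3571647049717, 'cx': 251.4334447480985, 'cy': 191.7397125378037, 'xyz': array([1.45901396, 0.40950666, 0.75773015]), 'rotation': array([0.65495168, 0.95708459, 1.75788088]), 'R': array([[-0.36394665, -0.5045851 ,  0.78290275],
       [ 0.93141919, -0.19812457,  0.30529487],
       [ 0.00106503,  0.84032168,  0.5420870
[... 354 characters left out ...]
.62676673,  0.77919272]])}
wrist {'fx': 311.9106346244351, 'fy': 311.9106346244351, 'cx': 255.50246016788694, 'cy': 186.46129739568812, 'tool_from_camera': array([[-1.50254092e-03,  9.60130547e-01,  2.79547982e-01,
         7.63401069e-02],
       [ 9.99998764e-01,  1.57224673e-03, -2.51228755e-05,
         2.50638475e-04],
       [-4.63639639e-04,  2.79547598e-01, -9.60131723e-01,
        -1.99195120e-01],
       [ 0.00000000e+00,  0.00000000e+00,  0.00000000e+00,
         1.00000000e+00]]), 'xyz': array([0.1726284 , 0.63129837, 0.3841246 ]), 'R': array([[ 0.37578027, -0.88987715, -0.2586655 ],
       [ 0.9267078 ,  0.36043585,  0.10629514],
       [-0.0013573 , -0.27965095,  0.96010078]])}
```

View pics/a.png

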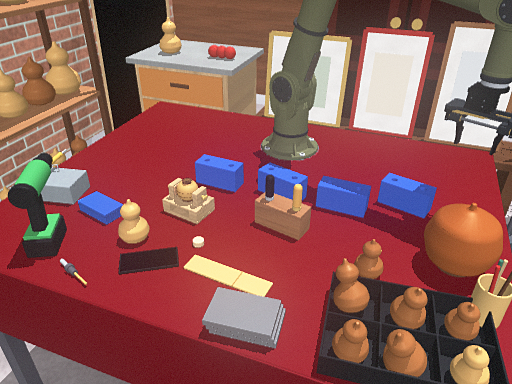

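View pics/b.png

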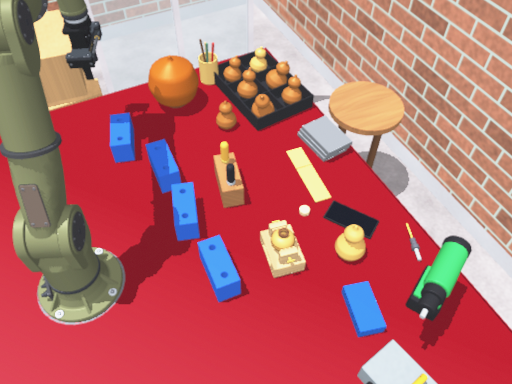

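Scene view: the yellow-handled rod is at (297,198), the black-handled scraper at (270,187) and the brown block at (282,215). The jar in its stand is at (188,198). In the side view they are at (225,152), (230,173), (229,182) and (283,243). The blue blocks at scene (219,172), (282,181), (343,196) and (406,195) are look-alikes; only the brown block holds tools. I'll confirm this in a crop and measure.

Run:
```python
from h import *
import pickle
D=pickle.load(open("d0.pkl","rb")); s,w=D["scene"],D["side"]
def cen(d,box,lo,hi):
    x0,y0,x1,y1=box; hsv=cv2.cvtColor(d["pixels"][y0:y1,x0:x1],cv2.COLOR_RGB2HSV)
    m=cv2.inRange(hsv,lo,hi); n,l,st,c=cv2.connectedComponentsWithStats(m); i=1+np.argmax(st[1:,4]); return c[i]+[x0,y0], st[i]
def tri(a,b):
    o1,p1=ray(s,*a);o2,p2=ray(w,*b); t=np.linalg.lstsq(np.c_[p1,-p2],o2-o1,rcond=None)[0]
    A=o1+p1*t[0];B=o2+p2*t[1]; return (A+B)/2,np.linalg.norm(A-B)
Y=((18,110,120),(32,255,255))
a,sa=cen(s,(285,175,310,215),*Y); b,sb=cen(w,(212,135,236,165),*Y); print("rod",a,sa,b,sb,tri(a,b))
K=((0,0,0),(180,255,45))
a,sa=cen(s,(258,168,282,202),*K); b,sb=cen(w,(220,158,240,186),*K); print("scr",a,sa,b,sb,tri(a,b))
def crop(d,x,y,r=45): return cv2.resize(d["pixels"][y-r:y+r,x-r:x+r],(400,400),interpolation=cv2.INTER_CUBIC)
o=np.hstack([crop(s,283,205),crop(w,228,170)]); o2=np.hstack([crop(s,188,198,35),crop(w,283,245,35)])
cv2.imwrite("pics/c.png",cv2.cvtColor(cv2.resize(np.vstack([o,o2]),(600,600)),cv2.COLOR_RGB2BGR))
```

```text
rod [298.26666667 186.76666667] [10  9  7  6 30] [222.74876847 154.09359606] [  3   6  15  24 203] (array([0.49598052, 0.16357015, 0.13183349]), np.float64(0.020181675639356463))Traceback (most recent call last):
  File "<stdin>", line 13, in <module>
  File "<stdin>", line 6, in cen
    return _wrapfunc(a, 'argmax', axis=axis, out=out, **kwds)
    return bound(*args, **kwds)
ValueError: attempt to get argmax of an empty sequence
```

Run:
```python
from h import *
import pickle
D=pickle.load(open("d0.pkl","rb")); s,w=D["scene"],D["side"]
def crop(d,x,y,r): return cv2.resize(d["pixels"][y-r:y+r,x-r:x+r],(300,300),interpolation=cv2.INTER_CUBIC)
o=np.hstack([crop(s,283,205,40),crop(w,228,175,40)]); o2=np.hstack([crop(s,188,198,30),crop(w,283,245,30)])
cv2.imwrite("pics/c.png",cv2.cvtColor(np.vstack([o,o2]),cv2.COLOR_RGB2BGR))
hs=cv2.cvtColor(s["pixels"],cv2.COLOR_RGB2HSV); print(hs[185:215:4,297].tolist()); print(hs[177:200:4,269].tolist())
```

```text
[[26, 125, 255], [18, 136, 235], [17, 142, 217], [17, 140, 219], [17, 140, 220], [17, 139, 220], [19, 120, 209], [12, 121, 230]]
[[144, 48, 74], [150, 62, 58], [144, 67, 61], [154, 67, 65], [152, 73, 59], [154, 26, 77]]
```

View pics/c.png

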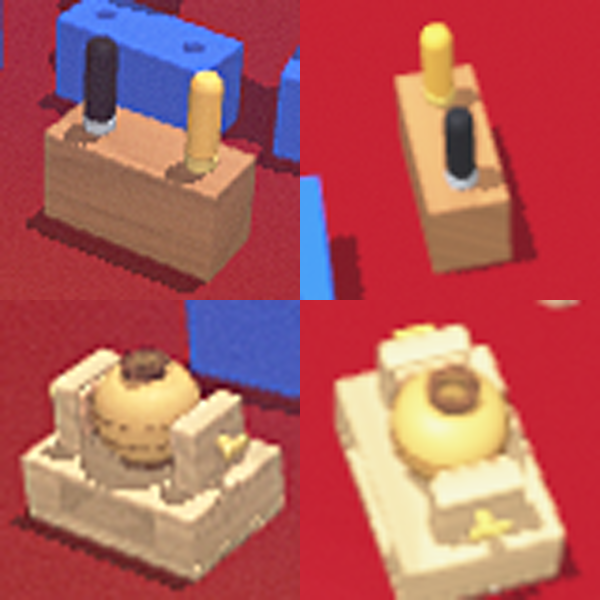

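The crop shows the yellow-handled rod with brass collar in the hole at scene (298,196) and side (224,151). The black scraper is in the other hole. The jar's mouth is at about scene (187,180) and side (284,232).

Run:
```python
from h import *
import pickle
D=pickle.load(open("d0.pkl","rb")); s,w=D["scene"],D["side"]
for n,a,b,z in(("rod",(297.7,196.5),(224.5,151.5),.12),("scr",(269.7,187.1),(230.7,173.7),.12),("jar",(187.2,180),(284,232),.11)):
    o1,p1=ray(s,*a);o2,p2=ray(w,*b); t=np.linalg.lstsq(np.c_[p1,-p2],o2-o1,rcond=None)[0]
    print(n,o1+p1*t[0],o2+p2*t[1],onz(s,*a,z),onz(w,*b,z))
st=ctrl.get_state(); print(R.from_rotvec(st["tool_rot"]).as_matrix().round(3))
```

```text
rod [0.51158793 0.17640719 0.11832206] [0.51381447 0.17313476 0.11621591] [0.51407418 0.17701889 0.12      ] [0.51248238 0.16979296 0.12      ]
scr [0.49140153 0.08802048 0.11664301] [0.49367099 0.08480339 0.11483091] [0.49646834 0.08970391 0.12      ] [0.49195303 0.08067987 0.12      ]
jar [ 0.53298332 -0.1554877   0.10977447] [ 0.53705407 -0.16060534  0.10841914] [ 0.53330563 -0.15529105  0.11      ] [ 0.53646686 -0.1614911   0.11      ]
[[-0.927  0.374 -0.   ]
 [ 0.374  0.927 -0.001]
 [-0.    -0.001 -1.   ]]
```

```bash
cat >> h.py <<'E'
def rel(p,yaw=None,s=None):
    "row (shift/0.3, turn/60deg) taking current TCP to p with tool y at world angle yaw (deg), tool z down"
    s=s or ctrl.get_state(); R0=R.from_rotvec(s["tool_rot"])
    t=R0.inv().apply(np.array(p)-s["position"])/.3
    w=np.zeros(3)
    if yaw is not None:
        a=np.radians(yaw); y=np.array([np.cos(a),np.sin(a),0]); z=np.array([0,0,-1.]); x=np.cross(y,z)
        w=(R0.inv()*R.from_matrix(np.c_[x,y,z])).as_rotvec()/np.radians(60)
    return np.r_[t,w].round(4).tolist()
E
python3 - <<'E'
from h import *
import pickle
print(rel((0.513,0.174,0.22),-12.6))
D=pickle.load(open("d0.pkl","rb")); print(onz(D["side"],173,95,.06),onz(D["scene"],463,240,.07))
E
```

```text
[-1.3683, -0.9871, -0.1147, -0.0011, 0.001, 1.3435]
[0.48319383 0.55744951 0.06      ] [0.48006202 0.60788368 0.07      ]
```

jog_arm(moves=[-0.05,-0.04,-0.05,0,0,0.08,1,-0.16,-0.12,-0.12,0,0,0.17,1,-0.28,-0.2,-0.12,0,0,0.27,1,-0.4,-0.29,-0.12,0,0,0.37,1,-0.53,-0.38,-0.12,0,0,0.47,1,-0.66,-0.47,-0.12,0,0,0.57,1,-0.78,-0.56,-0.12,0,0,0.67,1,-0.88,-0.64,-0.12,0,0,0.77,1])

```text
time: 1.15
position: [0.4172, 0.3239, 0.2219]
tool_rot: [1.768, 2.597, -0.0]
ft_force: [0.4, -0.1, 0.5]
grip_width: 1.007
grip_force: 0.0
```

Run:
```python
from h import *
print(ctrl.get_state()["position"],rel((0.513,0.174,0.21),-12.6))
```

```text
[0.41721543 0.3239274  0.22186128] [-0.582, 0.1139, 0.0396, 0.0, 0.0001, 0.5684]
```

jog_arm(moves=[-0.1,0.02,0,0,0,0.1,1,-0.2,0.04,0.01,0,0,0.2,1,-0.32,0.06,0.02,0,0,0.3,1,-0.44,0.09,0.03,0,0,0.4,1,-0.54,0.105,0.04,0,0,0.5,1,-0.582,0.114,0.04,0,0,0.568,1,-0.582,0.114,0.04,0,0,0.568,1,-0.582,0.114,0.04,0,0,0.568,1])

```text
time: 2.15
position: [0.5129, 0.1768, 0.2098]
tool_rot: [-2.445, -1.972, 0.0]
ft_force: [-0.7, 0.2, -0.8]
grip_width: 1.002
grip_force: 0.0
```

Run:
```python
from h import *
d=grab("wrist"); s=ctrl.get_state(); print(s["position"],s["tool_rot"])
import pickle; pickle.dump(d,open("w1.pkl","wb"))
for z in(.078,.116,.156): print(z,proj(d,(0.513,.174,z)))
save(d,"pics/d.png")
```

```text
[0.51266949 0.17715373 0.20983215] [-2.44434031e+00 -1.97288909e+00  1.45533268e-04]
0.078 (np.float64(255.90642534637917), np.float64(171.86724320798524))
0.116 (np.float64(255.9702829871936), np.float64(180.98257448573167))
0.156 (np.float64(256.05649679191737), np.float64(193.28912669701037))
```

View pics/d.png

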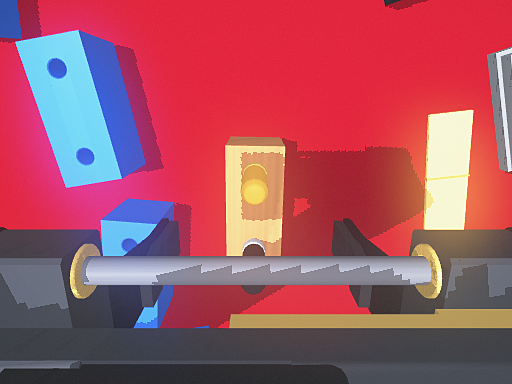

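The wrist view shows the rod's dome at about (255,190) between the open fingers. The scraper is at (253,253) and the block is aligned with the image. I'll refine the dome position and descend.

Run:
```python
from h import *
import pickle
d=pickle.load(open("w1.pkl","rb")); hsv=cv2.cvtColor(d["pixels"],cv2.COLOR_RGB2HSV)
print(hsv[150:225:4,255].tolist())
print(hsv[190,236:276:2].tolist())
```

```text
[[23, 90, 248], [13, 132, 222], [12, 129, 224], [17, 139, 213], [18, 162, 223], [18, 159, 224], [18, 159, 224], [18, 161, 225], [21, 156, 243], [25, 139, 247], [25, 144, 247], [24, 146, 246], [24, 148, 246], [24, 148, 247], [12, 129, 223], [13, 132, 222], [13, 132, 223], [12, 133, 222], [21, 98, 247]]
[[24, 87, 247], [24, 88, 247], [18, 137, 244], [20, 161, 236], [21, 156, 243], [24, 148, 246], [25, 146, 246], [25, 145, 246], [25, 143, 246], [25, 140, 247], [25, 142, 246], [25, 143, 246], [25, 145, 246], [24, 150, 246], [21, 157, 242], [20, 160, 236], [14, 147, 211], [13, 132, 219], [13, 130, 220], [13, 135, 218]]
```

Run:
```python
from h import *
print(rel((0.5112,0.1743,0.102),-12.6))
```

```text
[-0.0104, -0.0026, 0.3594, -0.0004, -0.0002, 0.0069]
```

jog_arm(moves=[-0.01,-0.003,0.06,0,0,0,1,-0.01,-0.003,0.13,0,0,0,1,-0.01,-0.003,0.2,0,0,0,1,-0.01,-0.003,0.27,0,0,0,1,-0.01,-0.003,0.33,0,0,0,1,-0.01,-0.003,0.36,0,0,0,1,-0.01,-0.003,0.36,0,0,0,1,-0.01,-0.003,0.36,0,0,0,0])

```text
time: 3.2
position: [0.512, 0.1739, 0.1027]
tool_rot: [2.446, 1.971, 0.002]
ft_force: [0.6, 0.4, -0.3]
grip_width: 0.949
grip_force: 0.0
```

jog_arm(moves=[0,0,0,0,0,0,-0.3,0,0,0,0,0,0,-0.5,0,0,0,0,0,0,-0.6,0,0,0,0,0,0,-0.8,0,0,0,0,0,0,-1,0,0,0,0,0,0,-1,0,0,0,0,0,0,-1,0,0,0,0,0,0,-1], newtons=50)

```text
time: 4.2
position: [0.5114, 0.1737, 0.102]
tool_rot: [-2.446, -1.971, 0.0]
ft_force: [-0.8, -0.5, 0.6]
grip_width: 0.269
grip_force: 50.0
```

Run:
```python
from h import *
s=ctrl.get_state(); print(s); d=grab("wrist"); save(d,"pics/e.png")
```

```text
{'time': 4.2, 'joint_positions': array([-0.71317699,  0.14786999,  0.36737521,  1.84537138, -0.05786186,
        1.15876151, -0.54035246]), 'qd': array([-0.00166308,  0.00091812,  0.00010268,  0.00057317,  0.00158845,
        0.0004224 , -0.00088877]), 'joint_torque': array([ 5.88563131e-02, -3.50858331e+01,  1.81679640e+00, -2.93054473e+01,
       -2.99809047e-02, -8.44351854e-02,  4.10987823e-04]), 'position': array([0.51136638, 0.17373185, 0.10195564]), 'tool_rot': array([-2.44599284e+00, -1.97133751e+00,  4.86839565e-05]), 'ft_force': array([-0.79756596, -0.46578152,  0.63575957]), 'torque': array([-0.09073987,  0.13870572, -0.0062112 ]), 'grip_force': 49.99880254268646, 'grip_width': 0.26929737829384504}
```

jog_arm(moves=[0,0,-0.03,0,0,0,-1,0,0,-0.1,0,0,0,-1,0,0,-0.2,0,0,0,-1,0,0,-0.3,0,0,0,-1,0,0,-0.4,0,0,0,-1,0,0,-0.5,0,0,0,-1,0,0,-0.58,0,0,0,-1,0,0,-0.62,0,0,0,-1])

```text
time: 5.25
position: [0.5119, 0.1738, 0.2897]
tool_rot: [2.446, 1.971, 0.004]
ft_force: [-0.7, 0.3, -2.4]
grip_width: 0.272
grip_force: 50.0
```

Run:
```python
from h import *
s=ctrl.get_state(); print(s["position"],s["grip_width"],s["ft_force"]); print(rel((0.535,-0.158,0.264),-12.6),rel((0.535,-0.1,0.284),-12.6))
```

```text
[0.51194233 0.17376174 0.28974336] 0.27172601330333507 [-0.66537849  0.26678631 -2.41624235]
[-1.0643, 0.3101, 0.0848, 0.0017, -0.0014, 0.0053] [-0.8753, 0.2691, 0.0183, 0.0017, -0.0014, 0.0053]
```

jog_arm(moves=[-0.06,0.02,0,0,0,0,-1,-0.18,0.055,0,0,0,0,-1,-0.32,0.1,0,0,0,0,-1,-0.46,0.14,0.01,0,0,0,-1,-0.6,0.18,0.02,0,0,0,-1,-0.74,0.22,0.04,0,0,0,-1,-0.87,0.26,0.06,0,0,0,-1,-0.98,0.29,0.08,0,0,0,-1])

```text
time: 6.25
position: [0.5324, -0.1356, 0.2625]
tool_rot: [-2.448, -1.967, 0.003]
ft_force: [-0.3, 0.7, -1.3]
grip_width: 0.276
grip_force: 50.0
```

jog_arm(moves=[-0.07,0,0,0,0,0,-1,-0.13,0.01,0,0,0,0,-1,-0.17,0.02,0,0,0,0,-1,-0.18,0.02,0,0,0,0,-1,-0.18,0.02,0,0,0,0,-1,-0.18,0.02,0,0,0,0,-1,-0.18,0.02,0,0,0,0,-1,-0.18,0.02,0,0,0,0,-1])

```text
time: 7.25
position: [0.5285, -0.1857, 0.264]
tool_rot: [-2.445, -1.972, -0.0]
ft_force: [0.0, -0.2, -1.3]
grip_width: 0.273
grip_force: 50.0
```

Run:
```python
from h import *
import pickle
s=ctrl.get_state(); print(s["position"],s["tool_rot"],s["ft_force"]); d=grab("wrist"); pickle.dump(d,open("w2.pkl","wb"))
print(proj(d,(0.535,-0.158,.11)), proj(d,s["position"]-[0,0,.094]), np.array(d["xyz"]))
c=cv2.resize(d["pixels"][60:260,155:355],(600,600),interpolation=cv2.INTER_CUBIC)
cv2.imwrite("pics/f.png",cv2.cvtColor(c,cv2.COLOR_RGB2BGR))
```

```text
[ 0.52847763 -0.18570732  0.26399022] [-2.44535762e+00 -1.97224834e+00 -2.86342611e-04] [ 0.00355347 -0.22078464 -1.28007237]
(np.float64(255.57315476820924), np.float64(140.47118335485035)) (np.float64(255.16377273255947), np.float64(178.26310704146553)) [ 0.54488677 -0.11079535  0.46319618]
```

View pics/f.png

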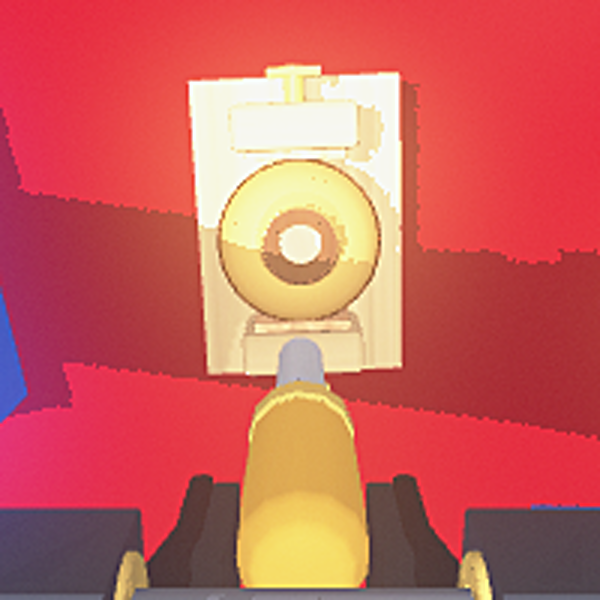

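The crop shows the jar mouth as a dark collar with a bright bore at crop (300,244), which is pixel (255,141). The rod's shank tip is at about crop (300,340), which is pixel (255,173+). I'll measure both finely.

Run:
```python
from h import *
import pickle
d=pickle.load(open("w2.pkl","rb")); g=cv2.resize(d["pixels"],None,fx=8,fy=8,interpolation=cv2.INTER_CUBIC)
gr=cv2.cvtColor(g,cv2.COLOR_RGB2GRAY)
roi=gr[125*8:158*8,238*8:272*8]; t,m=cv2.threshold(roi,0,255,cv2.THRESH_OTSU)
n,l,st,c=cv2.connectedComponentsWithStats(m); print(t)
for i in range(1,n):
    if st[i,4]>400: print((c[i]+.5)/8+[238,125]-.5, st[i]/8)
p=d["pixels"]; print(cv2.cvtColor(p,cv2.COLOR_RGB2GRAY)[128:158,255].tolist()); print(cv2.cvtColor(p,cv2.COLOR_RGB2GRAY)[141,238:272].tolist())
print(p[166:185,255].tolist()); print(p[178,243:268].tolist())
```

```text
195.0
[254.27815727 139.83628924] [   0.       0.      34.      33.    4805.875]
[254.65461071 140.65656363] [   9.75     9.75    14.5     13.125 1208.125]
[238, 213, 182, 187, 186, 184, 183, 250, 243, 240, 239, 239, 239, 239, 239, 239, 239, 239, 245, 253, 111, 140, 143, 143, 141, 139, 126, 225, 219, 213]
[241, 244, 242, 242, 238, 174, 182, 180, 179, 172, 252, 246, 241, 240, 239, 239, 239, 239, 239, 239, 240, 240, 251, 254, 174, 178, 177, 173, 176, 183, 211, 208, 216, 241]
[[206, 152, 99], [241, 194, 147], [248, 223, 165], [249, 219, 160], [195, 146, 106], [231, 196, 145], [223, 199, 174], [187, 181, 187], [191, 181, 185], [190, 180, 183], [191, 182, 187], [189, 180, 185], [193, 185, 187], [189, 182, 184], [191, 183, 186], [190, 183, 186], [189, 179, 184], [187, 180, 186], [188, 180, 186]]
[[241, 220, 167], [242, 221, 168], [242, 221, 169], [245, 224, 172], [238, 212, 168], [165, 156, 169], [181, 172, 179], [184, 175, 180], [189, 179, 184], [191, 183, 186], [191, 183, 189], [192, 183, 185], [193, 185, 187], [189, 182, 184], [191, 182, 185], [188, 179, 182], [190, 182, 185], [190, 181, 185], [177, 169, 178], [224, 196, 172], [248, 229, 172], [244, 225, 171], [243, 225, 174], [243, 225, 171], [244, 226, 176]]
```

Run:
```python
from h import *
import pickle
d=pickle.load(open("w2.pkl","rb")); s=ctrl.get_state()
b=onz(d,254.65,141.25,.110); t=onz(d,254.7,179.3,.170); print(b,t,s["position"])
tg=s["position"]+(b-t); tg[2]=s["position"][2]-.053; print(tg,rel(tg,-12.6))
```

```text
[ 0.53379201 -0.15863677  0.11      ] [ 0.52781527 -0.18662618  0.17      ] [ 0.52842906 -0.18582911  0.26399246]
[ 0.53440579 -0.1578397   0.21099246] [0.0954, -0.0003, 0.1767, 0.0001, -0.0001, 0.006]
```

jog_arm(moves=[0.03,0,0.02,0,0,0,-1,0.06,0,0.06,0,0,0,-1,0.085,0,0.1,0,0,0,-1,0.095,0,0.14,0,0,0.003,-1,0.095,0,0.16,0,0,0.005,-1,0.095,0,0.165,0,0,0.005,-1,0.095,0,0.17,0,0,0.005,-1,0.095,0,0.17,0,0,0.005,-1])

```text
time: 8.3
position: [0.5345, -0.1586, 0.2132]
tool_rot: [2.451, 1.964, 0.001]
ft_force: [0.4, -0.2, -1.7]
grip_width: 0.269
grip_force: 50.0
```

Run:
```python
from h import *
import pickle
s=ctrl.get_state(); print(s["position"],s["ft_force"],s["torque"])
d=grab("wrist");pickle.dump(d,open("w3.pkl","wb")); e=grab("side"); f=grab("scene")
print(proj(e,(.534,-.158,.11)),proj(f,(.534,-.158,.11)))
c=[cv2.resize(x["pixels"][v-25:v+25,u-25:u+25],(260,260),interpolation=cv2.INTER_CUBIC) for x,u,v in((d,255,170),(e,284,225),(f,187,175))]
cv2.imwrite("pics/g.png",cv2.cvtColor(np.hstack(c),cv2.COLOR_RGB2BGR))
```

```text
[ 0.53453176 -0.15858673  0.21324593] [ 0.43260541 -0.15628385 -1.74105161] [-0.12226919  0.07692334  0.01168201]
(np.float64(282.56251173334715), np.float64(231.36735979536735)) (np.float64(186.27558098321998), np.float64(179.93963056534466))
```

View pics/g.png

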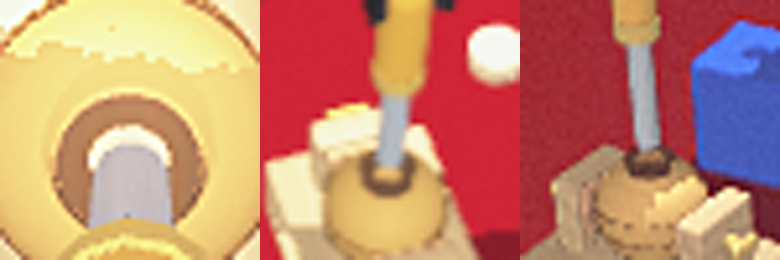

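Aligned to within about 1 mm: the bore crescent is centred on the shank, with the tip just above the mouth. I'll feel downward in small steps.

jog_arm(moves=[0.002,0,0.01,0,0,0,-1,0.002,0,0.018,0,0,0,-1,0.002,0,0.024,0,0,0,-1,0.002,0,0.027,0,0,0,-1,0.002,0,0.029,0,0,0,-1,0.002,0,0.031,0,0,0,-1,0.002,0,0.032,0,0,0,-1,0.002,0,0.032,0,0,0,-1])

```text
time: 9.45
position: [0.5346, -0.1577, 0.2034]
tool_rot: [2.451, 1.965, 0.0]
ft_force: [-0.4, -0.0, -1.8]
grip_width: 0.273
grip_force: 50.0
```

jog_arm(moves=[0,0,0.001,0,0,0,-1,0,0,0.001,0,0,0,-1,0,0,0.002,0,0,0,-1,0,0,0.002,0,0,0,-1,0,0,0.003,0,0,0,-1,0,0,0.003,0,0,0,-1,0,0,0.003,0,0,0,-1,0,0,0.003,0,0,0,-1])

```text
time: 10.45
position: [0.5345, -0.1577, 0.2025]
tool_rot: [-2.451, -1.965, -0.0]
ft_force: [0.3, 1.0, -1.0]
grip_width: 0.271
grip_force: 50.0
```

jog_arm(moves=[0,0,0.001,0,0,0,-1,0,0,0.002,0,0,0,-1,0,0,0.003,0,0,0,-1,0,0,0.004,0,0,0,-1,0,0,0.005,0,0,0,-1,0,0,0.006,0,0,0,-1,0,0,0.006,0,0,0,-1,0,0,0.006,0,0,0,-1])

```text
time: 11.45
position: [0.5345, -0.1577, 0.2006]
tool_rot: [-2.451, -1.965, -0.0]
ft_force: [-1.0, 0.0, -2.3]
grip_width: 0.273
grip_force: 50.0
```

jog_arm(moves=[0,0,0.003,0,0,0,-1,0,0,0.006,0,0,0,-1,0,0,0.01,0,0,0,-1,0,0,0.014,0,0,0,-1,0,0,0.018,0,0,0,-1,0,0,0.022,0,0,0,-1,0,0,0.025,0,0,0,-1,0,0,0.025,0,0,0,-1])

```text
time: 12.45
position: [0.5345, -0.1577, 0.1931]
tool_rot: [-2.451, -1.965, -0.0]
ft_force: [-0.0, -0.6, -1.7]
grip_width: 0.272
grip_force: 50.0
```

jog_arm(moves=[0,0,0.008,0,0,0,-1,0,0,0.02,0,0,0,-1,0,0,0.032,0,0,0,-1,0,0,0.044,0,0,0,-1,0,0,0.056,0,0,0,-1,0,0,0.066,0,0,0,-1,0,0,0.073,0,0,0,-1,0,0,0.076,0,0,0,-1])

```text
time: 13.45
position: [0.5345, -0.1577, 0.1702]
tool_rot: [-2.451, -1.965, 0.0]
ft_force: [0.6, -0.2, -1.5]
grip_width: 0.272
grip_force: 50.0
```

jog_arm(moves=[0,0,0.003,0,0,0,-1,0,0,0.008,0,0,0,-1,0,0,0.013,0,0,0,-1,0,0,0.018,0,0,0,-1,0,0,0.021,0,0,0,-1,0,0,0.023,0,0,0,-1,0,0,0.024,0,0,0,-1,0,0,0.025,0,0,0,-1])

```text
time: 14.45
position: [0.5346, -0.1577, 0.1629]
tool_rot: [-2.451, -1.965, -0.0]
ft_force: [0.3, -0.3, -1.3]
grip_width: 0.272
grip_force: 50.0
```

jog_arm(moves=[0,0,0.001,0,0,0,-1,0,0,0.002,0,0,0,-1,0,0,0.003,0,0,0,-1,0,0,0.004,0,0,0,-1,0,0,0.005,0,0,0,-1,0,0,0.006,0,0,0,-1,0,0,0.007,0,0,0,-1,0,0,0.008,0,0,0,-1])

```text
time: 15.45
position: [0.5345, -0.1577, 0.1604]
tool_rot: [2.451, 1.965, 0.0]
ft_force: [-0.9, -0.6, -1.5]
grip_width: 0.274
grip_force: 50.0
```

jog_arm(moves=[0,0,0.001,0,0,0,-1,0,0,0.002,0,0,0,-1,0,0,0.003,0,0,0,-1,0,0,0.004,0,0,0,-1,0,0,0.005,0,0,0,-1,0,0,0.006,0,0,0,-1,0,0,0.007,0,0,0,-1,0,0,0.008,0,0,0,-1])

```text
time: 16.45
position: [0.535, -0.1579, 0.1591]
tool_rot: [2.451, 1.964, 0.002]
ft_force: [-1.4, 0.4, 6.2]
grip_width: 0.271
grip_force: 50.0
```

jog_arm(moves=[0,0,0.001,0,0,0,-1,0,0,0.002,0,0,0,-1,0,0,0.003,0,0,0,-1,0,0,0.004,0,0,0,-1,0,0,0.005,0,0,0,-1,0,0,0.006,0,0,0,-1,0,0,0.007,0,0,0,-1,0,0,0.008,0,0,0,-1])

```text
time: 17.45
position: [0.5353, -0.1581, 0.1573]
tool_rot: [2.45, 1.964, 0.002]
ft_force: [-1.2, -0.7, 7.9]
grip_width: 0.274
grip_force: 50.1
```

jog_arm(moves=[0,0,0.001,0,0,0,-1,0,0,0.002,0,0,0,-1,0,0,0.003,0,0,0,-1,0,0,0.004,0,0,0,-1,0,0,0.005,0,0,0,-1,0,0,0.006,0,0,0,-1,0,0,0.007,0,0,0,-1,0,0,0.008,0,0,0,-1])

```text
time: 18.45
position: [0.5352, -0.158, 0.1546]
tool_rot: [2.451, 1.964, 0.002]
ft_force: [-2.1, 0.2, 7.7]
grip_width: 0.269
grip_force: 50.0
```

jog_arm(moves=[0,0,0.001,0,0,0,-1,0,0,0.002,0,0,0,-1,0,0,0.003,0,0,0,-1,0,0,0.004,0,0,0,-1,0,0,0.005,0,0,0,-1,0,0,0.006,0,0,0,-1,0,0,0.007,0,0,0,-1,0,0,0.008,0,0,0,-1])

```text
time: 19.45
position: [0.5352, -0.158, 0.1522]
tool_rot: [2.45, 1.964, 0.002]
ft_force: [-1.3, -0.4, 7.5]
grip_width: 0.274
grip_force: 50.0
```

jog_arm(moves=[0,0,0.001,0,0,0,-1,0,0,0.002,0,0,0,-1,0,0,0.003,0,0,0,-1,0,0,0.004,0,0,0,-1,0,0,0.005,0,0,0,-1,0,0,0.006,0,0,0,-1,0,0,0.007,0,0,0,-1,0,0,0.008,0,0,0,-1])

```text
time: 20.45
position: [0.5352, -0.158, 0.1499]
tool_rot: [2.451, 1.964, 0.002]
ft_force: [-1.7, -1.0, 7.4]
grip_width: 0.274
grip_force: 50.0
```

jog_arm(moves=[0,0,0.001,0,0,0,-1,0,0,0.002,0,0,0,-1,0,0,0.003,0,0,0,-1,0,0,0.004,0,0,0,-1,0,0,0.005,0,0,0,-1,0,0,0.006,0,0,0,-1,0,0,0.007,0,0,0,-1,0,0,0.008,0,0,0,-1])

```text
time: 21.45
position: [0.5351, -0.1581, 0.1474]
tool_rot: [2.451, 1.964, 0.002]
ft_force: [-1.8, -0.4, 6.5]
grip_width: 0.268
grip_force: 50.0
```

jog_arm(moves=[0,0,0.001,0,0,0,-1,0,0,0.002,0,0,0,-1,0,0,0.003,0,0,0,-1,0,0,0.004,0,0,0,-1,0,0,0.005,0,0,0,-1,0,0,0.006,0,0,0,-1,0,0,0.007,0,0,0,-1,0,0,0.008,0,0,0,-1])

```text
time: 22.45
position: [0.5351, -0.158, 0.1449]
tool_rot: [2.451, 1.964, 0.002]
ft_force: [-1.6, -0.9, 6.3]
grip_width: 0.272
grip_force: 50.0
```

jog_arm(moves=[0,0,0.001,0,0,0,-1,0,0,0.002,0,0,0,-1,0,0,0.003,0,0,0,-1,0,0,0.004,0,0,0,-1,0,0,0.005,0,0,0,-1,0,0,0.006,0,0,0,-1,0,0,0.007,0,0,0,-1,0,0,0.008,0,0,0,-1])

```text
time: 23.45
position: [0.5351, -0.158, 0.1425]
tool_rot: [2.451, 1.964, 0.002]
ft_force: [-1.7, 0.4, 6.4]
grip_width: 0.272
grip_force: 50.0
```

jog_arm(moves=[0,0,0.001,0,0,0,-1,0,0,0.002,0,0,0,-1,0,0,0.003,0,0,0,-1,0,0,0.004,0,0,0,-1,0,0,0.005,0,0,0,-1,0,0,0.006,0,0,0,-1,0,0,0.007,0,0,0,-1,0,0,0.008,0,0,0,-1])

```text
time: 24.45
position: [0.5345, -0.1577, 0.1388]
tool_rot: [-2.451, -1.965, 0.0]
ft_force: [0.0, -0.2, -1.5]
grip_width: 0.274
grip_force: 50.0
```

The force has fallen to the free value, so the plug should have dropped. Checking with the cameras.

Run:
```python
from h import *
f=grab("scene"); print(proj(f,(.534,-.158,.015)))
c=cv2.resize(f["pixels"][160:235,150:225],(600,600),interpolation=cv2.INTER_CUBIC)
cv2.imwrite("pics/i.png",cv2.cvtColor(c,cv2.COLOR_RGB2BGR))
```

```text
(np.float64(188.8237248427148), np.float64(206.3416722485836))
```

View pics/i.png

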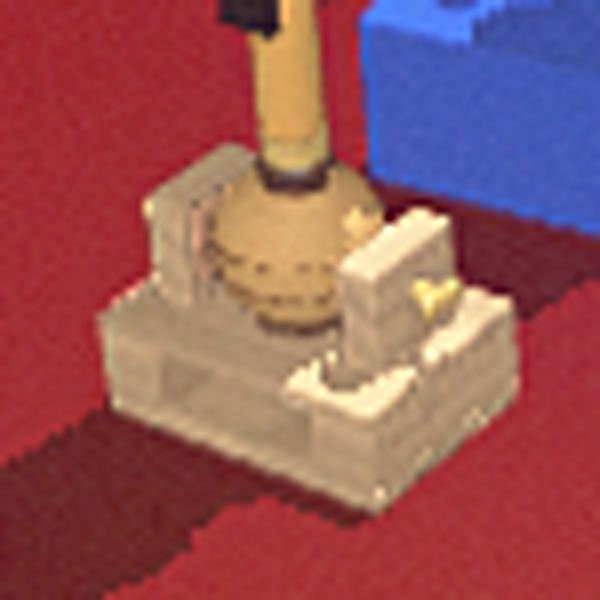

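jog_arm(moves=[0,0,-0.01,0,0,0,-1,0,0,-0.03,0,0,0,-1,0,0,-0.06,0,0,0,-1,0,0,-0.1,0,0,0,-1,0,0,-0.14,0,0,0,-1,0,0,-0.18,0,0,0,-1,0,0,-0.21,0,0,0,-1,0,0,-0.23,0,0,0,-1])

```text
time: 25.5
position: [0.5348, -0.1577, 0.2086]
tool_rot: [2.451, 1.965, 0.001]
ft_force: [0.2, 0.2, -2.2]
grip_width: 0.271
grip_force: 50.0
```

jog_arm(moves=[0,0,-0.03,0,0,0,-1,0,0,-0.08,0,0,0,-1,0,0,-0.14,0,0,0,-1,-0.03,0,-0.2,0,0,0,-1,-0.08,0,-0.23,0,0,0,-1,-0.12,0,-0.24,0,0,0,-1,-0.13,0,-0.24,0,0,0,-1,-0.13,0,-0.24,0,0,0,-1])

```text
time: 26.5
position: [0.5256, -0.1958, 0.2792]
tool_rot: [-2.451, -1.963, 0.001]
ft_force: [0.5, -1.0, -2.4]
grip_width: 0.273
grip_force: 50.0
```

Run:
```python
from h import *
s=ctrl.get_state(); print(s["position"],s["ft_force"],s["tool_rot"])
d=grab("wrist"); u,v=map(int,proj(d,(.534,-.158,.11)))
t=proj(d,s["position"]-[0,0,.094]); print(u,v,t)
c=[cv2.resize(d["pixels"][v-25:v+65,u-45:u+45],(400,400),interpolation=cv2.INTER_CUBIC),cv2.resize(d["pixels"][v-10:v+10,u-10:u+10],(400,400),interpolation=cv2.INTER_CUBIC)]
cv2.imwrite("pics/j.png",cv2.cvtColor(np.hstack(c),cv2.COLOR_RGB2BGR))
a,b=int(t[0]),int(t[1]); print(d["pixels"][b-12:b+2,a].tolist(), d["pixels"][b,a-11:a+12].tolist())
print(rel((.5114,.1737,.30),-12.6))
```

```text
[ 0.52563744 -0.19583327  0.27918456] [ 0.51107404 -1.00596662 -2.40562462] [-2.45108552e+00 -1.96345565e+00  8.33986928e-04]
255 129 (np.float64(255.2885401051397), np.float64(178.27551021028057))
[[242, 221, 172], [243, 222, 173], [244, 224, 175], [243, 222, 172], [243, 220, 169], [247, 228, 172], [224, 200, 175], [182, 174, 184], [183, 176, 181], [188, 180, 183], [186, 177, 182], [188, 178, 183], [187, 178, 185], [187, 179, 186]] [[178, 70, 63], [177, 67, 60], [177, 65, 57], [177, 76, 76], [176, 185, 189], [181, 175, 183], [182, 177, 181], [187, 177, 185], [188, 180, 184], [190, 179, 187], [186, 181, 184], [187, 178, 185], [183, 177, 182], [186, 178, 182], [183, 178, 182], [186, 177, 184], [186, 178, 184], [174, 170, 184], [211, 186, 143], [254, 240, 126], [255, 251, 139], [220, 132, 89], [171, 57, 57]]
[1.1903, -0.3145, -0.0686, -0.0011, -0.0003, 0.0007]
```

View pics/j.png

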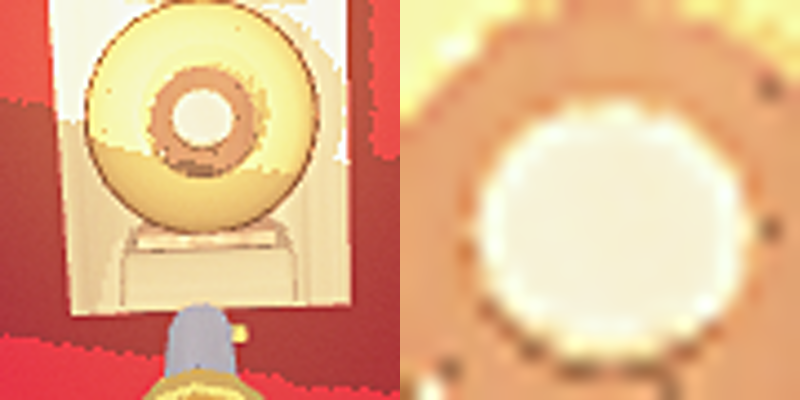

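The view shows the bore clear, with a pale disc visible deep below, and the rod still straight in the grip. Returning to the block.

jog_arm(moves=[0.05,-0.01,-0.03,0,0,0,-1,0.16,-0.04,-0.07,0,0,0,-1,0.3,-0.08,-0.07,0,0,0,-1,0.45,-0.12,-0.07,0,0,0,-1,0.6,-0.16,-0.07,0,0,0,-1,0.75,-0.2,-0.07,0,0,0,-1,0.88,-0.235,-0.07,0,0,0,-1,0.98,-0.26,-0.07,0,0,0,-1])

```text
time: 27.55
position: [0.5129, 0.1123, 0.3014]
tool_rot: [-2.447, -1.97, -0.001]
ft_force: [0.5, -0.6, -1.2]
grip_width: 0.27
grip_force: 50.0
```

jog_arm(moves=[0.08,-0.02,0,0,0,0,-1,0.14,-0.04,0,0,0,0,-1,0.18,-0.05,0,0,0,0,-1,0.21,-0.054,0,0,0,0,-1,0.21,-0.054,0,0,0,0,-1,0.21,-0.054,0,0,0,0,-1,0.21,-0.054,0,0,0,0,-1,0.21,-0.054,0,0,0,0,-1])

```text
time: 28.55
position: [0.5119, 0.1727, 0.301]
tool_rot: [-2.452, -1.964, -0.0]
ft_force: [-0.1, -0.3, -1.3]
grip_width: 0.273
grip_force: 50.0
```

Run:
```python
from h import *
s=ctrl.get_state(); print(s["position"],rel((.5114,.1737,.186),-12.6))
```

```text
[0.511873   0.17271069 0.30096573] [0.0028, -0.0023, 0.3832, 0.0001, -0.0002, -0.0003]
```

Hole clearance is 1.75 mm all round, and the remaining offset is about 1 mm. I'll correct it and descend.

jog_arm(moves=[0.003,-0.002,0.04,0,0,0,-1,0.003,-0.002,0.12,0,0,0,-1,0.003,-0.002,0.2,0,0,0,-1,0.003,-0.002,0.28,0,0,0,-1,0.003,-0.002,0.34,0,0,0,-1,0.003,-0.002,0.37,0,0,0,-1,0.003,-0.002,0.38,0,0,0,-1,0.003,-0.002,0.38,0,0,0,-1])

```text
time: 29.55
position: [0.5118, 0.1743, 0.1874]
tool_rot: [2.451, 1.965, 0.002]
ft_force: [0.7, 0.6, -1.2]
grip_width: 0.269
grip_force: 50.0
```

jog_arm(moves=[0,0,0.015,0,0,0,-1,0,0,0.03,0,0,0,-1,0,0,0.04,0,0,0,-1,0,0,0.05,0,0,0,-1,0,0,0.058,0,0,0,-1,0,0,0.062,0,0,0,-1,0,0,0.064,0,0,0,-1,0,0,0.064,0,0,0,-1])

```text
time: 30.55
position: [0.5114, 0.1743, 0.1677]
tool_rot: [-2.451, -1.965, -0.0]
ft_force: [0.2, -0.4, -1.2]
grip_width: 0.274
grip_force: 50.0
```

jog_arm(moves=[0,0,0.02,0,0,0,-1,0,0,0.06,0,0,0,-1,0,0,0.1,0,0,0,-1,0,0,0.14,0,0,0,-1,0,0,0.17,0,0,0,-1,0,0,0.195,0,0,0,-1,0,0,0.205,0,0,0,-1,0,0,0.208,0,0,0,-1])

```text
time: 31.55
position: [0.5115, 0.1742, 0.1053]
tool_rot: [2.451, 1.965, 0.0]
ft_force: [-0.1, 0.4, -1.7]
grip_width: 0.27
grip_force: 50.0
```

jog_arm(moves=[0,0,0.003,0,0,0,-1,0,0,0.006,0,0,0,-1,0,0,0.009,0,0,0,-1,0,0,0.01,0,0,0,-1,0,0,0.011,0,0,0,-1,0,0,0.011,0,0,0,-1,0,0,0.011,0,0,0,-1,0,0,0.011,0,0,0,-1])

```text
time: 32.55
position: [0.5114, 0.1742, 0.102]
tool_rot: [-2.451, -1.965, -0.0]
ft_force: [-0.2, -0.5, -2.0]
grip_width: 0.27
grip_force: 50.0
```

Now at the original grasp height. Releasing gently, then retreating straight up.

jog_arm(moves=[0,0,0,0,0,0,-0.4,0,0,0,0,0,0,-0.3,0,0,0,0,0,0,0,0,0,0,0,0,0,0.4,0,0,0,0,0,0,0.8,0,0,0,0,0,0,1,0,0,0,0,0,0,1,0,0,0,0,0,0,1])

```text
time: 33.55
position: [0.5114, 0.1742, 0.102]
tool_rot: [-2.451, -1.965, -0.0]
ft_force: [0.6, 0.3, -0.9]
grip_width: 0.941
grip_force: 0.0
```

jog_arm(moves=[0,0,-0.04,0,0,0,1,0,0,-0.1,0,0,0,1,0,0,-0.18,0,0,0,1,0,0,-0.26,0,0,0,1,0,0,-0.34,0,0,0,1,0,0,-0.38,0,0,0,1,0,0,-0.4,0,0,0,1,0,0,-0.4,0,0,0,1])

```text
time: 34.55
position: [0.5114, 0.1742, 0.222]
tool_rot: [-2.451, -1.965, -0.0]
ft_force: [-0.2, -0.6, 0.2]
grip_width: 1.0
grip_force: 0.0
```

Run:
```python
from h import *
s=ctrl.get_state(); print(s["position"],s["grip_width"],s["ft_force"])
a=grab("scene"); b=grab("side"); d=grab("wrist")
c=[a["pixels"][155:245,150:320],b["pixels"][135:285,200:320],d["pixels"][110:280,190:320]]
c=[cv2.resize(x,(266,350),interpolation=cv2.INTER_CUBIC) if i else cv2.resize(x,(266,350),interpolation=cv2.INTER_CUBIC) for i,x in enumerate(c)]
cv2.imwrite("pics/k.png",cv2.cvtColor(np.hstack(c),cv2.COLOR_RGB2BGR))
```

```text
[0.51136296 0.17418977 0.22197442] 1.0003733856091583 [-0.2327011  -0.59270074  0.17623856]
```

View pics/k.png

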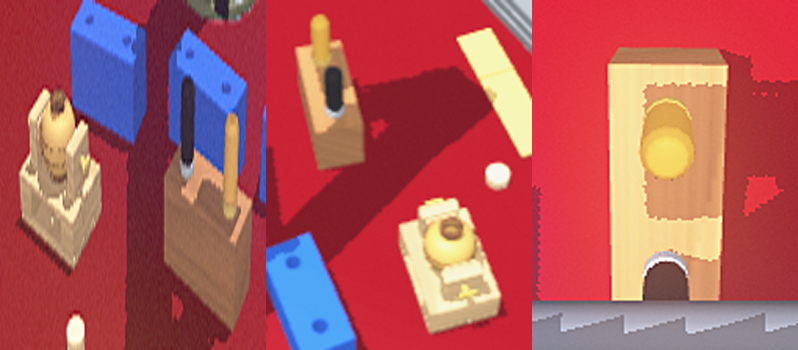

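The rod stands upright in the +y hole with its collar down, at wrist crop (668,150). The scraper and everything else are unmoved, and the gripper is clear. Handing in.

```bash
python3 -c "
from bench import ctrl
print(ctrl.close_job())"
```

```text
the job is handed in; nothing more can be done
None
```

I pressed the plug out and put the rod back fully home in its tool-block hole, nothing else visibly moved; the job was handed in at about 35 s, but no verdict came back and I inferred the plug's drop from the force falling away, not from a clear view of it in the catch space.

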